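# Check the starter's temperature in the fermenting cabinet

### The arm

A 6-joint arm with a two-finger parallel gripper is mounted at the origin on the work surface; the furniture and walls round the work are solid. World frame = base frame: x ahead of the robot, y to its left, z up, the work surface at z = 0. Lengths are in mm, angles in rad, forces in N, time in s.
With the tool pointing down it reaches from about 250 to 775 mm from the base axis. Payload 4 kg.
Tool frame: the origin (TCP) lies at the very end of the fingers, on their centre line; the grasp point (between the pads) lies 19 mm behind it (ctrl.pinch_z is the distance from the TCP to the grasp point, in mm); z points along the fingers, y is the line along which they close (so a half turn about z gives the same grasp; the last joint's range is limited). The gripper opens to 94 mm and grips with 3 to 60 N. Pads are 16 mm wide; open, the fingers measure 119 mm over their backs; the gripper's body (75 mm by 177 mm) begins 78 mm behind the grasp point.
Start: joints at [1.086, 0.087, 1.371, -0, 1.684, -0.103], TCP at [204.936, 510.413, 205.506] pointing down, gripper open.
Joint ranges: [-3.1, 3.1], [-0.76, 2.03], [0.27, 2.55], [-1.08, 4.22], [0.17, 2.65], [-2.57, 2.57]. Speed limits (rad/s): [2.79, 2.79, 3.14, 3.14, 3.14, 3.14].

### API

Orientations are given as a 3x3 rotation matrix whose columns are the frame's x, y, z axes.
In Python, from bench import sensors, optics, ctrl gives the robot as it stands.
- The arm moves only by the tool play_rows, never from a script. Its argument "rows" is a list of rows, each a list of 5 numbers: the closure, from -1 (fully open) to 1 (shut), so that 0 is half open, then the shift along the tool's x, y, z in m, then the turn about the tool's z in rad. A call has 1 to 8 rows; each row is the pose to reach, as a shift and turn from the pose commanded when the call began, along the tool's axes at that moment; what a row does not reach only later rows make up. A row lasts 1/10 s, in which the tool goes at most 50 mm and 8.59 degrees, less where a joint would pass 70% of its speed; a pose out of reach is approached as far as the arm can. A call with a gripper value outside its range is refused whole. The fingers move at their own pace and stop on an object; "grip_force" is the grip in N (left out, the last holds). Time passes only in rows, so rows that repeat a pose let the fingers close. It gives the time, the measured TCP pose, the force, the opening and the grip force at its end, in the units of the state.
- sensors.read_state(): the state, without advancing time (a new reading comes with each control period).
- optics.snapshot(name): name is "side" or "top" or "wrist"; returns the picture (400x640x3 uint8, blue, green, red); there is no depth.
- optics.camera_params(name): a dict with "mtx" (3x3 intrinsics, pixels), "position" and "orientation" of the camera in the world. Camera axes: x right, y down, z forward; pixel columns grow to the right and rows downward; lengths in mm; the calibration is good to about 2 mm. A picture is of the moment at which its call begins: read the wrist's pose just before it. camera_params takes no time and is no camera call; for the wrist camera it gives the pose at the moment of the call.
- ctrl.finish_job(): hands the job in; it is judged then, once.
The state is a dict: "clock": time; "qpos": joint angles; "dq": joint speeds; "effort": joint torques, N m; "tcp_pos": TCP position; "orientation": TCP orientation; "contact_force": force on the tool from outside, world axes, zero at the start; "moment": the same for the moment, N m; "gripper_width": opening from 0.0 (shut) to 1.0 (fully open); "finger_force": force on a finger pad.
Only numpy, scipy, OpenCV 4.12 (cv2) and the standard library are available. Lean on these libraries where they do the work, as an engineer would, in place of code of your own. Each camera call takes 0.05 s, during which the arm holds its last target. There are 200 camera calls.

### The job

Check the sourdough starter in the fermenting cabinet: slide the window, which was left ajar, right open (the thermometer cannot read through glass), take the pistol-shaped infrared thermometer from its cradle and aim its nose through the opening at the middle of the clip-top jar inside, lens within 15 cm of the glass of the jar, and hold it there dead still for two seconds. Finish with the thermometer back in its cradle the way it stood, and the window pushed fully shut so that its catch has clicked in; do not push the jar about or disturb anything else.

Things in the scene. Friction and masses are not known exactly. Their poses are not given: they have to be found in the camera images.
- cabinet: glazed countertop fermenting cabinet, aluminium, fixed, 150 mm deep (x), 440 wide (y), 225 high. Origin: centre of its underside; x from its front to its back, y to the left as you face it, z up. Front wall at x = -75 mm, window tracks out to -91. Left half: fixed pane. Right half (y -205 to -5, z 65 to 200 mm): the opening that the window covers. A packet lies on the roof's left end
- window (a joint): sliding window, 215 mm wide glass pane in an aluminium frame. Metres: 0 = shut and caught, 0.195 = stop, fully open. Opens along the cabinet's +y and stays where left (1 to 2 N to slide). A sprung roller catch at its lower right acts over the last 13 mm: resistance rises to 6 to 9 N, its peak is past at 6 mm, then it snaps home and holds
- window_handle (a point): point on the window's handle, moves with it: a vertical round steel bar 12 mm thick, from 40 mm below this point to 25 mm above it; its axis is 36 mm in front of the pane, with free space behind and on both sides. The cabinet's top is 45 mm above this point. Axes as the cabinet's
- jar_mid (a point): middle of the glass clip-top jar with the pale sourdough starter in the cabinet (75 mm across, 132 high, this point on its axis 66 mm above its foot); it stands behind the sliding window, left or right of a tin. The thing to be measured
- tin_mid (a point): middle of the round lidded tin (72 mm across, 94 high, this point 47 mm above its foot) that stands beside the jar behind the sliding window
- ir_grip (a point): centre of the barrel of the pistol-shaped infrared thermometer (0.15 to 0.31 kg), which stands upright in its cradle. Barrel: flat-sided block 110 mm long (x), 38 wide (y), 44 high (z), to be gripped from above. x points to the nose (where it measures), z up. A handle below ends in a foot 44 x 34 mm, 26 high, centred 12 mm behind this point; foot's underside 108 mm below it. Reads by itself
- ir_nose (a point): centre of the lens at the front of the thermometer's nose, 73.5 mm ahead of the barrel's centre; same axes: it looks along +x
- cradle_home (a point): where the barrel's centre (and axes) are when the thermometer is home. The cradle is fixed, black, base 108 x 84 mm; its pocket, 52 x 42 mm inside (x, y), centred 12 mm behind this point, takes the thermometer's foot with 4 mm play all round. Pocket floor 108 mm below this point; above 16 mm of straight wall its mouth flares 8 mm outwards, rim 80 mm below this point
- olive_oil_mid (a point): oil bottle, 62 mm across, 264 high, in a row with the mill and the shaker beyond the cradle; this point 130 mm up
- pepper_mill_mid (a point): wooden pepper mill, 53 mm across, 152 high; centre
- salt_shaker_mid (a point): salt shaker, 44 mm across, 90 high; centre
- flour_jar_mid (a point): second clip-top jar, 75 mm across, 132 high, that stands on the worktop at the left, outside the cabinet; centre. Not the one to measure
- mug_mid (a point): mug, 86 mm across and 122 with its handle, 90 high, at the right front; this point about half-way up
- matches_mid (a point): small box, 37 x 55 x 16 mm, lying on the worktop in front; centre
- thermometer: the same thermometer; origin: centre of its foot's underside, 12 mm behind and 108 mm below the barrel's centre

How it is judged:
By the outcome, as a careful person would: the job done as asked, in the order asked, and still so for the second after the job is handed in, with the robot touching nothing.
It also fails if it takes over 72 s, if anything falls off the work surface, if the arm or the gripper's body presses on something with over 40 N, if the wrist force passes 120 N, or if a joint passes its speed limit or range.

## Working session

There is one attempt and no reset: what is moved stays moved. The work goes in short steps, Python scripts to look and compute and a tool call to move; the robot and the scene stay as the last step left them, time stands still between calls to the robot, and variables do not carry over. Pictures are saved under pics/ and viewed, at most 10 in all, crops included, and the job is handed in when it is done.

Besides the shell and the picture viewer there is one more tool, called after "Emit:" by a JSON object that holds its "name" and its "arguments", one argument or row to a line. play_rows: Moves the arm, as the interface text tells. Its arguments: {"type":"object","properties":{"rows":{"type":"array","items":{"type":"array","items":{"type":"number"}}},"grip_force":{"type":"number"}},"required":["rows"]}

```bash
ls; mkdir -p pics; python3 - <<'E'
from bench import sensors, optics, ctrl
import cv2, numpy as np
np.set_printoptions(precision=4,suppress=True)
s=sensors.read_state(); print(s['clock'],s['tcp_pos'],s['orientation'],s['contact_force'],s['gripper_width'],ctrl.pinch_z)
for n in ['side','top','wrist']:
    p=optics.camera_params(n); print(n,p)
    cv2.imwrite(f'pics/{n}0.png',optics.snapshot(n))
E
```

```text
pics
0.0 [204.6985 509.8992 204.3214] [[-0.928   0.3726 -0.0009]
 [ 0.3726  0.928  -0.002 ]
 [ 0.0001 -0.0022 -1.    ]] [-0.872  -0.9984  1.3019] 1.0022235651285023 18.8
side {'mtx': array([[419.4026,   0.    , 325.4549],
       [  0.    , 419.4026, 205.4436],
       [  0.    ,   0.    ,   1.    ]]), 'position': array([1059.8168,   64.3321, 1203.5077]), 'orientation': array([[-0.2248,  0.8523, -0.4723],
       [ 0.9744,  0.1971, -0.1081],
       [ 0.001 , -0.4845, -0.8748]])}
top {'mtx': array([[477.8378,   0.    , 317.2647],
       [  0.    , 477.8378, 196.9418],
       [  0.    ,   0.    ,   1.    ]]), 'position': array([ 395.2401,  -65.9452, 1268.4499]), 'orientation': array([[ 0.0294, -0.9958,  0.0865],
       [-0.9995, -0.0302, -0.0075],
       [ 0.0101, -0.0863, -0.9962]])}
wrist {'mtx': array([[281.0569,   0.    , 319.8077],
       [  0.    , 281.0569, 201.7332],
       [  0.    ,   0.    ,   1.    ]]), 'position': array([133.4803, 537.7003, 384.1678]), 'orientation': array([[ 0.3727,  0.8966,  0.2392],
       [ 0.9279, -0.36  , -0.0966],
       [-0.0005,  0.258 , -0.9662]])}
```

View pics/side0.png

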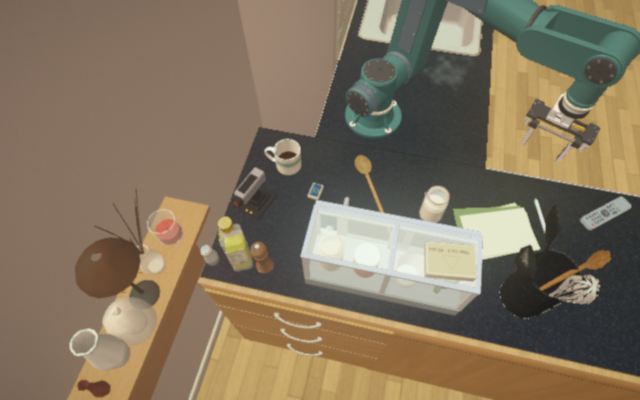

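View pics/top0.png

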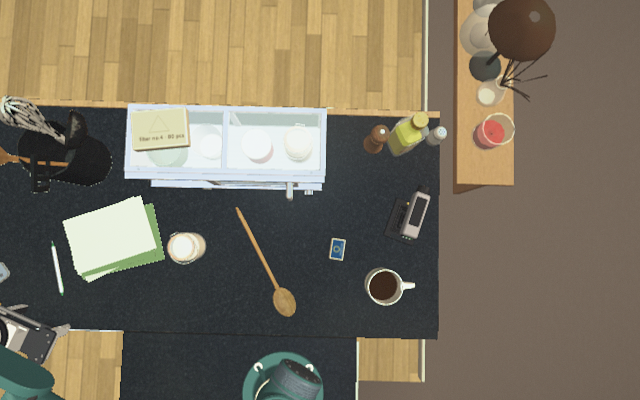

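Side and top show the cabinet straight ahead of the robot (top px 125–327 × 103–188), with the handle near (290,190). The cradle and thermometer are at (410,213), and the mug is at (385,286). I'll enlarge both regions for detail.

```bash
cat > h.py <<'E'
import numpy as np, cv2
from bench import sensors, optics, ctrl
np.set_printoptions(precision=3,suppress=True)
P={}
def ray(n,uv,p=None):
    p=p or P.setdefault(n,optics.camera_params(n))
    d=np.array(p['orientation'])@np.linalg.inv(p['mtx'])@np.array([*uv,1.])
    return np.array(p['position']),d/np.linalg.norm(d)
def onz(n,uv,z,p=None):
    o,d=ray(n,uv,p); return o+d*(z-o[2])/d[2]
def cross(*obs):
    A=np.zeros((3,3));b=np.zeros(3);L=[]
    for n,uv in obs:
        o,d=ray(n,uv);M=np.eye(3)-np.outer(d,d);A+=M;b+=M@o;L.append((o,M))
    x=np.linalg.solve(A,b); return x,[np.linalg.norm(M@(x-o)) for o,M in L]
def proj(n,X,p=None):
    p=p or optics.camera_params(n)
    c=np.array(p['mtx'])@np.array(p['orientation']).T@(np.array(X)-p['position']);return c[:2]/c[2]
E
python3 - <<'E'
import cv2,numpy as np
t=cv2.imread('pics/top0.png');s=cv2.imread('pics/side0.png')
a=cv2.resize(t[95:205,120:340],None,fx=3.6,fy=3.6,interpolation=cv2.INTER_CUBIC) # 792x396
cv2.imwrite('pics/a.png',a)
b=cv2.resize(s[195:315,295:490],None,fx=4,fy=4,interpolation=cv2.INTER_CUBIC) #780x480
c=cv2.resize(t[180:250,380:440],None,fx=6,fy=6,interpolation=cv2.INTER_CUBIC) #360x420
d=cv2.resize(s[160:220,225:300],None,fx=5.6,fy=5.6,interpolation=cv2.INTER_CUBIC) #420x336
cv2.imwrite('pics/b.png',b)
cd=np.zeros((420,790,3),np.uint8);cd[:420,:360]=c;cd[:336,365:785]=d;cv2.imwrite('pics/cd.png',cd)
E
```

```text
(no output)
```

View pics/a.png

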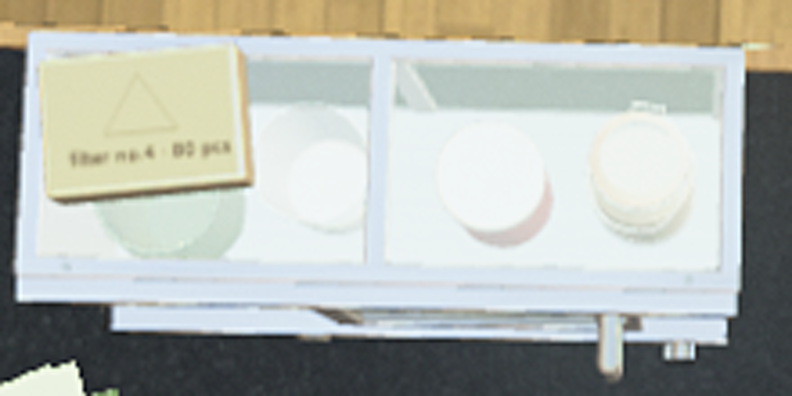

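View pics/b.png

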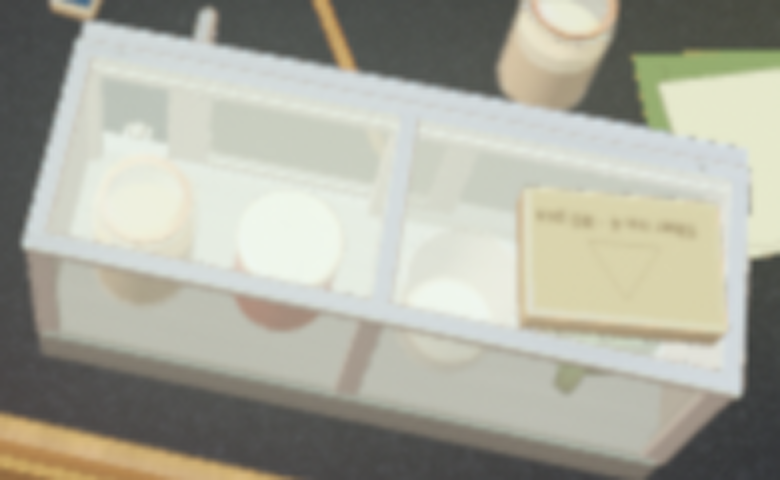

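View pics/cd.png

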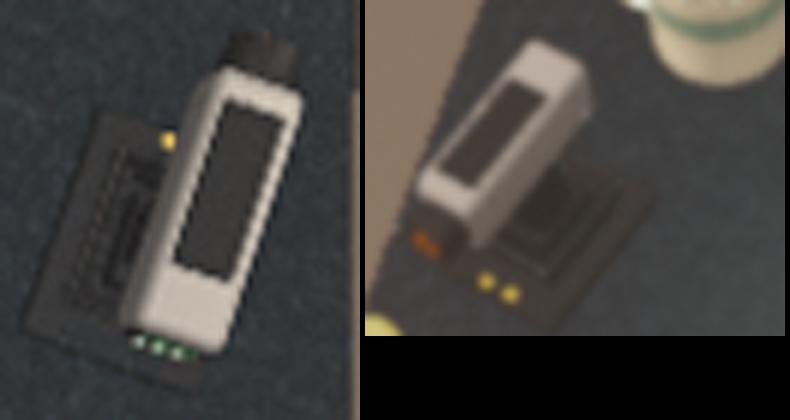

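The clip-top jar is the right one (top px ≈ (298,141)) and the tin sits left of it (257,143). The handle bar end is near (289,195), and the thermometer nose points up and right in the top view. Next I'll triangulate.

```bash
python3 - <<'E'
from h import *
A=lambda u,v:(120+u/3.6,95+v/3.6)
B=lambda u,v:(295+u/4,195+v/4)
C=lambda u,v:(380+u/6,180+v/6)
D=lambda u,v:(225+(u-365)/5.6,160+v/5.6)
def show(n,a,b=None):
    print(n,*( [cross(('top',a),('side',b))] if b else []))
show('backL',A(30,32),B(742,392));show('backR',A(745,47),B(25,243))
print('BL z225',onz('top',A(30,32),225),onz('side',B(742,392),225))
print('BR z225',onz('top',A(745,47),225),onz('side',B(25,243),225))
print('FR',[onz('top',A(738,y),225) for y in(290,315)],onz('side',B(85,25),225))
print('FL',[onz('top',A(15,y),225) for y in(275,300)],onz('side',B(748,150),225))
show('handle top',A(610,360),B(207,12));print(onz('top',A(610,358),205),onz('top',A(610,372),140),onz('side',B(207,10),205))
show('jar lid',A(640,160),B(145,195));print(onz('top',A(640,160),140));show('tin',A(491,178),B(290,237))
for n,c,d in (('FL',(228,68),(468,215)),('FR',(300,95),(420,185)),('RL',(128,318),(588,88)),('RR',(220,350),(533,38))):
    show('bar '+n,C(*c),D(*d)); print(onz('top',C(*c),134))
print('cradle base corners',[onz('top',C(*c),5) for c in((100,105),(22,325),(200,388))])
print('handleline', [onz('top',A(*c),200) for c in ((113,330),(727,345))])
E
```

```text
backL (array([681.05 , 356.087, 222.27 ]), [np.float64(3.124250833317227), np.float64(3.124250833317173)])
backR (array([685.113, -86.538, 223.099]), [np.float64(3.070302751555553), np.float64(3.070302751555584)])
BL z225 [680.457 351.665 225.   ] [681.263 358.492 225.   ]
BR z225 [685.232 -89.506 225.   ] [685.346 -83.211 225.   ]
FR [array([533.597, -89.422, 225.   ]), array([518.222, -89.853, 225.   ])] [524.619 -83.506 225.   ]
FL [array([529.254, 351.184, 225.   ]), array([513.938, 350.2  , 225.   ])] [518.351 354.236 225.   ]
handle top (array([489.02 ,  -9.415, 211.385]), [np.float64(2.6582998285028836), np.float64(2.6582998285028725)])
[491.308 -11.664 205.   ] [487.936  -8.665 140.   ] [483.253  -7.586 205.   ]
jar lid (array([620.007, -22.98 , 185.609]), [np.float64(2.4955746693697027), np.float64(2.495574669369698)])
[629.957 -23.726 140.   ]
tin (array([612.491,  76.046, 149.42 ]), [np.float64(2.5250621136709763), np.float64(2.525062113671034)])
bar FL (array([ 513.837, -311.716,  133.661]), [np.float64(3.1575230357838455), np.float64(3.157523035783963)])
[ 514.508 -314.809  134.   ]
bar FR (array([ 503.725, -340.398,  136.929]), [np.float64(2.515787780785136), np.float64(2.5157877807850535)])
[ 504.578 -343.651  134.   ]
bar RL (array([ 413.858, -277.374,  117.568]), [np.float64(2.002635693249284), np.float64(2.0026356932492257)])
[ 413.993 -276.322  134.   ]
bar RR (array([ 401.996, -309.73 ,  138.643]), [np.float64(2.1513226987531966), np.float64(2.1513226987531953)])
[ 402.462 -312.897  134.   ]
cradle base corners [array([ 509.869, -286.483,    5.   ]), array([ 411.674, -253.583,    5.   ]), array([ 386.385, -332.365,    5.   ])]
handleline [array([499.868, 298.24 , 200.   ]), array([502.119, -84.089, 200.   ])]
```

```bash
cat >> h.py <<'E'
def go(x,y,z,yawx_deg,s=None):
    """shift (m, tool axes) and turn for target TCP; yawx = world angle of tool x"""
    s=s or sensors.read_state();R=np.array(s['orientation']);p=np.array(s['tcp_pos'])
    d=R.T@(np.array([x,y,z])-p)/1000
    cur=np.arctan2(R[1,0],R[0,0]); t=-(np.deg2rad(yawx_deg)-cur); t=(t+np.pi)%(2*np.pi)-np.pi
    print('t',round(s['clock'],2),'pos',p,'F',np.array(s['contact_force']),'w',round(s['gripper_width'],3),'-> shift',d.round(4),'turn',round(t,4),'rows>=',int(np.ceil(max(np.linalg.norm(d)/.05,abs(t)/.1499))))
E
python3 -c "
from h import *
go(489,-9,270,180.5)"
```

```text
t 0.15 pos [204.728 510.037 204.579] F [ 0.216 -0.729  0.684] w 0.999 -> shift [-0.457 -0.376 -0.065] turn -0.3905 rows>= 12
```

Emit:
{"name": "play_rows", "arguments": {
  "rows": [
    [-1, -0.04, -0.033, -0.04, -0.1],
    [-1, -0.08, -0.066, -0.06, -0.2],
    [-1, -0.12, -0.099, -0.065, -0.3],
    [-1, -0.155, -0.128, -0.065, -0.39],
    [-1, -0.192, -0.158, -0.065, -0.39],
    [-1, -0.23, -0.19, -0.065, -0.39],
    [-1, -0.268, -0.22, -0.065, -0.39],
    [-1, -0.305, -0.251, -0.065, -0.39]
  ]
}}

```text
clock: 0.95
tcp_pos: [389.6, 171.7, 270.4]
orientation: [[-1.0, -0.009, 0.0], [-0.009, 1.0, 0.0], [-0.0, 0.0, -1.0]]
contact_force: [0.3, 0.5, 0.2]
gripper_width: 0.998
finger_force: 0.0
```

```bash
python3 -c "
from h import *
go(489,-9,270,180.5)"
```

```text
t 0.95 pos [389.625 171.654 270.386] F [0.338 0.539 0.228] w 0.998 -> shift [-0.098 -0.181  0.   ] turn -0.0002 rows>= 5
```

Emit:
{"name": "play_rows", "arguments": {
  "rows": [
    [-1, -0.022, -0.042, 0, 0],
    [-1, -0.044, -0.084, 0, 0],
    [-1, -0.066, -0.126, 0, 0],
    [-1, -0.086, -0.162, 0, 0],
    [-1, -0.098, -0.181, 0, 0],
    [-1, -0.098, -0.181, 0, 0],
    [-1, -0.098, -0.181, 0, 0]
  ]
}}

```text
clock: 1.65
tcp_pos: [488.4, -6.6, 270.0]
orientation: [[-1.0, -0.007, -0.001], [-0.007, 1.0, 0.001], [0.001, 0.001, -1.0]]
contact_force: [0.1, -0.1, 0.2]
gripper_width: 1.003
finger_force: 0.0
```

```bash
python3 - <<'E'
from h import *
go(489,-9,165,180.5)
p=optics.camera_params('wrist');im=optics.snapshot('wrist')
cv2.imwrite('pics/w1.png',im)
print(proj('wrist',[489,-9.4,205],p),proj('wrist',[489,-9.4,140],p))
import pickle;pickle.dump(p,open('w1.pkl','wb'))
E
```

```text
t 1.65 pos [488.371  -6.582 269.966] F [ 0.099 -0.126  0.158] w 1.003 -> shift [-0.001 -0.003  0.105] turn -0.0013 rows>= 3
[316.827 214.377] [317.275 197.16 ]
```

View pics/w1.png

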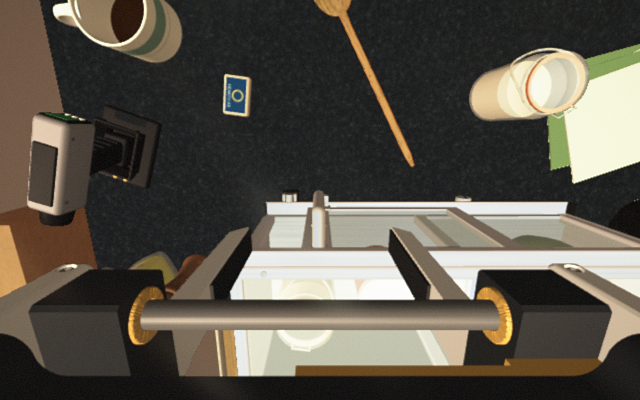

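The wrist picture shows the bar upright at u≈319, v≈192–245, matching the prediction of u≈317 and a lower end at v≈192. The catch is at (290,195). Now descend and grip.

Emit:
{"name": "play_rows", "arguments": {
  "rows": [
    [-1, -0.001, -0.003, 0.04, 0],
    [-1, -0.001, -0.003, 0.08, 0],
    [-1, -0.001, -0.003, 0.105, 0],
    [0.4, -0.001, -0.003, 0.105, 0],
    [1, -0.001, -0.003, 0.105, 0],
    [1, -0.001, -0.003, 0.105, 0],
    [1, -0.001, -0.003, 0.105, 0],
    [1, -0.001, -0.003, 0.105, 0]
  ],
  "grip_force": 12
}}

```text
clock: 2.5
tcp_pos: [490.6, -9.7, 167.2]
orientation: [[-1.0, -0.008, 0.003], [-0.008, 1.0, -0.0], [-0.003, -0.0, -1.0]]
contact_force: [0.9, 0.3, -1.6]
gripper_width: 0.611
finger_force: 0.0
```

Emit:
{"name": "play_rows", "arguments": {
  "rows": [
    [1, 0, 0, 0, 0],
    [1, 0, 0, 0, 0],
    [1, 0, 0, 0, 0]
  ]
}}

```text
clock: 2.8
tcp_pos: [489.8, -9.7, 165.5]
orientation: [[-1.0, -0.008, 0.0], [-0.008, 1.0, 0.0], [-0.0, 0.0, -1.0]]
contact_force: [-1.0, -0.1, -0.6]
gripper_width: 0.355
finger_force: 0.0
```

Emit:
{"name": "play_rows", "arguments": {
  "rows": [
    [1, 0, 0, 0, 0],
    [1, 0, 0, 0, 0],
    [1, 0, 0, 0, 0],
    [1, 0, 0, 0, 0],
    [1, 0, 0, 0, 0]
  ]
}}

```text
clock: 3.3
tcp_pos: [489.7, -9.4, 165.4]
orientation: [[-1.0, -0.008, -0.0], [-0.008, 1.0, 0.001], [0.0, 0.001, -1.0]]
contact_force: [-0.2, 0.9, 0.7]
gripper_width: 0.123
finger_force: 12.0
```

Emit:
{"name": "play_rows", "arguments": {
  "rows": [
    [1, 0, 0.012, 0, 0],
    [1, 0, 0.03, 0, 0],
    [1, 0, 0.05, 0, 0],
    [1, 0, 0.07, 0, 0],
    [1, 0, 0.09, 0, 0],
    [1, 0, 0.11, 0, 0],
    [1, 0, 0.12, 0, 0],
    [1, 0, 0.125, 0, 0]
  ]
}}

```text
clock: 4.1
tcp_pos: [488.6, 116.2, 165.4]
orientation: [[-1.0, -0.009, 0.0], [-0.009, 1.0, -0.0], [-0.0, -0.0, -1.0]]
contact_force: [0.8, -0.7, -0.3]
gripper_width: 0.123
finger_force: 12.0
```

Emit:
{"name": "play_rows", "arguments": {
  "rows": [
    [1, 0, 0.006, 0, 0],
    [1, 0, 0.012, 0, 0],
    [1, 0, 0.018, 0, 0]
  ]
}}

```text
clock: 4.4
tcp_pos: [488.5, 130.2, 165.4]
orientation: [[-1.0, -0.006, -0.001], [-0.006, 1.0, -0.007], [0.001, -0.007, -1.0]]
contact_force: [-0.0, -17.5, 0.9]
gripper_width: 0.122
finger_force: 12.0
```

The 17 N reaction at y≈130 means the window is at its stop. Release and leave upward.

Emit:
{"name": "play_rows", "arguments": {
  "rows": [
    [0.6, 0, -0.003, 0, 0],
    [0.3, 0, -0.003, 0, 0],
    [0.3, 0, -0.003, 0, 0],
    [0, 0, -0.003, 0, 0],
    [0, 0, -0.003, -0.02, 0],
    [-0.4, 0, -0.003, -0.06, 0],
    [-1, 0, -0.003, -0.1, 0]
  ]
}}

```text
clock: 5.1
tcp_pos: [487.9, 130.5, 265.8]
orientation: [[-1.0, -0.008, -0.002], [-0.008, 1.0, 0.0], [0.002, 0.0, -1.0]]
contact_force: [-0.4, 0.2, -0.5]
gripper_width: 0.634
finger_force: 0.0
```

```bash
python3 - <<'E'
from h import *
go(430,-300,270,161.5)
im=optics.snapshot('top');cv2.imwrite('pics/t2.png',im)
E
```

```text
t 5.1 pos [487.899 130.461 265.79 ] F [-0.421  0.206 -0.508] w 0.634 -> shift [ 0.061 -0.43  -0.004] turn 0.3313 rows>= 9
```

Emit:
{"name": "play_rows", "arguments": {
  "rows": [
    [-1, 0.006, -0.045, -0.004, 0.04],
    [-1, 0.013, -0.094, -0.004, 0.08],
    [-1, 0.02, -0.143, -0.004, 0.13],
    [-1, 0.027, -0.192, -0.004, 0.18],
    [-1, 0.034, -0.241, -0.004, 0.23],
    [-1, 0.041, -0.29, -0.004, 0.28],
    [-1, 0.048, -0.339, -0.004, 0.33],
    [-1, 0.055, -0.388, -0.004, 0.331]
  ]
}}

```text
clock: 5.95
tcp_pos: [436.3, -259.9, 269.6]
orientation: [[-0.948, 0.318, 0.001], [0.318, 0.948, 0.0], [-0.001, 0.0, -1.0]]
contact_force: [0.6, 0.5, 0.2]
gripper_width: 0.998
finger_force: 0.0
```

Emit:
{"name": "play_rows", "arguments": {
  "rows": [
    [-1, 0.006, -0.03, 0, 0],
    [-1, 0.006, -0.03, 0, 0],
    [-1, 0.006, -0.03, 0, 0]
  ]
}}

```text
clock: 6.25
tcp_pos: [421.5, -284.7, 269.3]
orientation: [[-0.948, 0.319, 0.0], [0.319, 0.948, 0.001], [-0.0, 0.001, -1.0]]
contact_force: [0.9, 0.4, -0.1]
gripper_width: 1.0
finger_force: 0.0
```

```bash
python3 - <<'E'
from h import *
import pickle
go(458,-311,270,161.5)
p=optics.camera_params('wrist');im=optics.snapshot('wrist')
cv2.imwrite('pics/w2.png',im);pickle.dump(p,open('w2.pkl','wb'))
E
```

```text
t 6.25 pos [ 421.537 -284.707  269.28 ] F [ 0.94   0.397 -0.146] w 1.0 -> shift [-0.043 -0.013 -0.001] turn -0.0013 rows>= 1
```

View pics/w2.png

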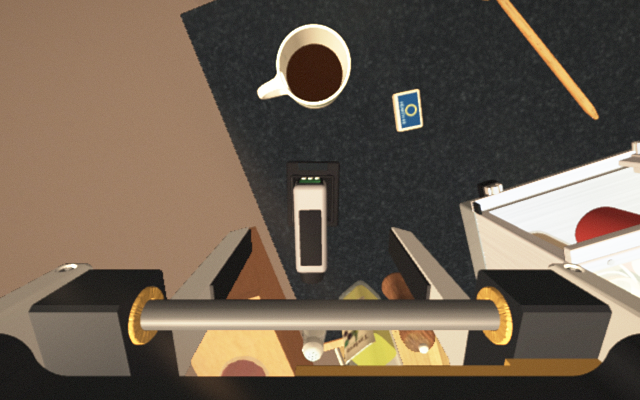

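The barrel's top face is at u≈296–327, v≈186–273, nearly square to the tool, with the nose at the bottom.

```bash
python3 - <<'E'
from h import *
import pickle
p=pickle.load(open('w2.pkl','rb'));im=cv2.imread('pics/w2.png')
r=im[175:285,285:340];g=r.min(2);m=(g>130).astype(np.uint8)
c=max(cv2.findContours(m,cv2.RETR_EXTERNAL,cv2.CHAIN_APPROX_NONE)[0],key=cv2.contourArea)
rect=cv2.minAreaRect(c);b=cv2.boxPoints(rect)+[285,175];print(rect[1:],b)
# side edges per row
for v in (195,205,220,240,255,268): 
    u=np.where(m[v-175])[0];print(v,u.min()+285,u.max()+286)
w=np.array([onz('',q,135,p) for q in b]);print(w,w.mean(0))
for a,c2 in((0,1),(1,2)):
    d=w[c2]-w[a];print(np.linalg.norm(d),np.rad2deg(np.arctan2(d[1],d[0])))
E
```

```text
((86.0, 31.0), 90.0) [[293. 186.]
 [324. 186.]
 [324. 272.]
 [293. 272.]]
195 294 325
205 294 325
220 295 325
240 295 325
255 296 325
268 296 325
[[ 401.079 -310.538  135.   ]
 [ 412.35  -277.07   135.   ]
 [ 515.524 -311.31   135.   ]
 [ 503.232 -347.701  135.   ]] [ 458.046 -311.655  135.   ]
35.314705511154244 71.38808616869298
108.70711264671019 -18.359318471719984
```

Emit:
{"name": "play_rows", "arguments": {
  "rows": [
    [-1, -0.035, -0.011, 0, 0],
    [-1, -0.043, -0.0135, 0, 0],
    [-1, -0.043, -0.0135, 0.04, 0],
    [-1, -0.043, -0.0135, 0.08, 0],
    [-1, -0.043, -0.0135, 0.12, 0],
    [-1, -0.043, -0.0135, 0.15, 0],
    [-1, -0.043, -0.0135, 0.172, 0],
    [-1, -0.043, -0.0135, 0.172, 0]
  ],
  "grip_force": 30
}}

```text
clock: 7.1
tcp_pos: [456.5, -307.8, 93.6]
orientation: [[-0.949, 0.315, -0.006], [0.315, 0.949, 0.006], [0.008, 0.003, -1.0]]
contact_force: [-0.0, 0.6, -0.2]
gripper_width: 0.999
finger_force: 0.0
```

Emit:
{"name": "play_rows", "arguments": {
  "rows": [
    [0.1, 0, 0, 0, 0],
    [0.15, 0, 0, 0, 0],
    [0.15, 0, 0, 0, 0],
    [0.15, 0, 0, 0, 0],
    [0.15, 0, 0, 0, 0],
    [0.15, 0, 0, 0, 0],
    [0.15, 0, 0, 0, 0]
  ]
}}

```text
clock: 7.8
tcp_pos: [458.0, -311.1, 97.5]
orientation: [[-0.948, 0.317, 0.0], [0.317, 0.948, 0.0], [-0.0, 0.0, -1.0]]
contact_force: [-0.2, -1.0, -0.0]
gripper_width: 0.451
finger_force: 0.1
```

```bash
python3 - <<'E'
from h import *
go(458,-311.7,97,161.5)
E
```

```text
t 7.8 pos [ 458.047 -311.134   97.521] F [-0.169 -1.002 -0.015] w 0.451 -> shift [-0.    -0.001  0.001] turn -0.0001 rows>= 1
```

Emit:
{"name": "play_rows", "arguments": {
  "rows": [
    [0.3, 0, 0, 0, 0],
    [1, 0, 0, 0, 0],
    [1, 0, 0, 0, 0],
    [1, 0, 0, 0, 0],
    [1, 0, 0, 0, 0]
  ],
  "grip_force": 30
}}

```text
clock: 8.3
tcp_pos: [458.0, -311.1, 97.4]
orientation: [[-0.948, 0.317, -0.0], [0.317, 0.948, 0.0], [0.0, 0.0, -1.0]]
contact_force: [0.6, 0.4, 0.5]
gripper_width: 0.403
finger_force: 30.0
```

```bash
python3 - <<'E'
from h import *
go(458,-311.7,97,161.5)
print(sensors.read_state()['orientation'],sensors.read_state()['finger_force'])
E
```

```text
t 8.3 pos [ 458.025 -311.07    97.449] F [0.572 0.404 0.489] w 0.403 -> shift [-0.    -0.001  0.   ] turn 0.0001 rows>= 1
[[-0.948  0.317 -0.   ]
 [ 0.317  0.948  0.   ]
 [ 0.     0.    -1.   ]] 29.99935269355774
```

Emit:
{"name": "play_rows", "arguments": {
  "rows": [
    [1, 0, 0, -0.01, 0],
    [1, 0, 0, -0.03, 0],
    [1, 0, 0, -0.06, 0],
    [1, 0, 0, -0.09, 0],
    [1, 0, 0, -0.1, 0],
    [1, 0, 0, -0.1, 0]
  ]
}}

```text
clock: 8.9
tcp_pos: [458.9, -311.8, 199.6]
orientation: [[-0.948, 0.317, 0.003], [0.317, 0.948, -0.003], [-0.004, -0.002, -1.0]]
contact_force: [0.6, -0.2, -2.2]
gripper_width: 0.401
finger_force: 30.0
```

```bash
python3 - <<'E'
from h import *
go(415,-200,197,170)
go(426.5,-23,197,180)
cv2.imwrite('pics/t3.png',optics.snapshot('top'))
E
```

```text
t 8.9 pos [ 458.863 -311.789  199.553] F [ 0.603 -0.218 -2.247] w 0.401 -> shift [0.077 0.092 0.002] turn -0.1482 rows>= 3
t 8.9 pos [ 458.863 -311.789  199.553] F [ 0.603 -0.218 -2.247] w 0.401 -> shift [0.122 0.264 0.002] turn -0.3227 rows>= 6
```

Emit:
{"name": "play_rows", "arguments": {
  "rows": [
    [1, 0.02, 0.02, 0, -0.03],
    [1, 0.045, 0.05, 0, -0.08],
    [1, 0.077, 0.092, 0, -0.15],
    [1, 0.09, 0.135, 0, -0.21],
    [1, 0.1, 0.18, 0, -0.27],
    [1, 0.112, 0.22, 0, -0.323],
    [1, 0.119, 0.25, 0, -0.323],
    [1, 0.122, 0.264, 0, -0.323]
  ]
}}

```text
clock: 9.75
tcp_pos: [424.7, -19.2, 195.0]
orientation: [[-1.0, -0.003, -0.004], [-0.003, 1.0, 0.002], [0.004, 0.002, -1.0]]
contact_force: [0.7, -0.4, -1.5]
gripper_width: 0.406
finger_force: 30.0
```

Emit:
{"name": "play_rows", "arguments": {
  "rows": [
    [1, 0, 0, 0.02, 0],
    [1, 0, 0, 0.045, 0],
    [1, 0, 0, 0.07, 0],
    [1, 0, 0, 0.085, 0],
    [1, 0, 0, 0.09, 0],
    [1, 0, 0, 0.09, 0],
    [1, 0, 0, 0.09, 0]
  ]
}}

```text
clock: 10.45
tcp_pos: [426.2, -22.1, 107.6]
orientation: [[-1.0, -0.0, 0.0], [-0.0, 1.0, 0.0], [-0.0, 0.0, -1.0]]
contact_force: [-0.8, 0.2, -2.1]
gripper_width: 0.4
finger_force: 30.0
```

```bash
python3 - <<'E'
from h import *
go(426.5,-23,105,180)
import pickle
im=optics.snapshot('top');cv2.imwrite('pics/t4.png',im)
im2=optics.snapshot('side')
a=cv2.resize(im[95:245,230:340],None,fx=3.6,fy=3.6,interpolation=cv2.INTER_CUBIC)
b=cv2.resize(im2[180:290,290:400],None,fx=3.6,fy=3.6,interpolation=cv2.INTER_CUBIC)
o=np.zeros((540,800,3),np.uint8);o[:a.shape[0],:a.shape[1]]=a;o[:b.shape[0],400:400+b.shape[1]]=b
cv2.imwrite('pics/m.png',o)
for X in ([500,-23,121],[620,-23,121],[620,-23,186]): print(proj('top',X),proj('side',X))
E
```

```text
t 10.45 pos [426.196 -22.077 107.582] F [-0.759  0.173 -2.14 ] w 0.4 -> shift [-0.    -0.001  0.003] turn 0.0001 rows>= 1
[295.941 194.185] [339.096 215.778]
[297.583 145.079] [330.041 253.129]
[296.707 139.578] [330.3  243.65]
```

View pics/m.png

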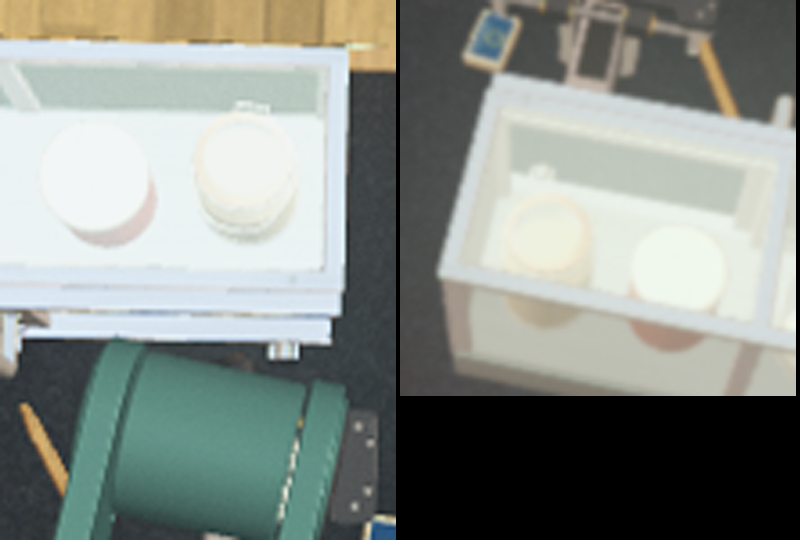

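The side crop shows the jar lid at px (331,242), as projected, with the barrel in line with it. I'll trim the pose and hold.

Emit:
{"name": "play_rows", "arguments": {
  "rows": [
    [1, 0, -0.001, 0.002, 0],
    [1, 0, -0.001, 0.002, 0],
    [1, 0, -0.001, 0.002, 0],
    [1, 0, -0.001, 0.002, 0],
    [1, 0, -0.001, 0.002, 0],
    [1, 0, -0.001, 0.002, 0],
    [1, 0, -0.001, 0.002, 0],
    [1, 0, -0.001, 0.002, 0]
  ]
}}

```text
clock: 11.35
tcp_pos: [426.1, -23.0, 105.4]
orientation: [[-1.0, -0.0, -0.0], [-0.0, 1.0, 0.0], [0.0, 0.0, -1.0]]
contact_force: [-0.1, 0.2, -1.2]
gripper_width: 0.405
finger_force: 30.0
```

Emit:
{"name": "play_rows", "arguments": {
  "rows": [
    [1, 0, 0, 0, 0],
    [1, 0, 0, 0, 0],
    [1, 0, 0, 0, 0],
    [1, 0, 0, 0, 0],
    [1, 0, 0, 0, 0],
    [1, 0, 0, 0, 0],
    [1, 0, 0, 0, 0],
    [1, 0, 0, 0, 0]
  ]
}}

```text
clock: 12.15
tcp_pos: [426.1, -23.0, 105.5]
orientation: [[-1.0, -0.0, 0.0], [-0.0, 1.0, 0.0], [-0.0, 0.0, -1.0]]
contact_force: [0.4, 0.1, -2.2]
gripper_width: 0.398
finger_force: 30.0
```

Emit:
{"name": "play_rows", "arguments": {
  "rows": [
    [1, 0, 0, 0, 0],
    [1, 0, 0, 0, 0],
    [1, 0, 0, 0, 0],
    [1, 0, 0, 0, 0],
    [1, 0, 0, 0, 0],
    [1, 0, 0, 0, 0],
    [1, 0, 0, 0, 0],
    [1, 0, 0, 0, 0]
  ]
}}

```text
clock: 12.95
tcp_pos: [426.1, -23.0, 105.5]
orientation: [[-1.0, -0.0, 0.0], [-0.0, 1.0, 0.0], [-0.0, 0.0, -1.0]]
contact_force: [0.9, -1.2, -1.1]
gripper_width: 0.401
finger_force: 30.0
```

Emit:
{"name": "play_rows", "arguments": {
  "rows": [
    [1, 0, 0, 0, 0],
    [1, 0, 0, 0, 0],
    [1, 0, 0, 0, 0],
    [1, 0, 0, 0, 0],
    [1, 0, 0, 0, 0],
    [1, 0, 0, 0, 0],
    [1, 0, 0, 0, 0],
    [1, 0, 0, 0, 0]
  ]
}}

```text
clock: 13.75
tcp_pos: [426.1, -23.0, 105.5]
orientation: [[-1.0, -0.0, -0.0], [-0.0, 1.0, 0.0], [0.0, 0.0, -1.0]]
contact_force: [-0.5, 0.4, -2.2]
gripper_width: 0.404
finger_force: 30.0
```

```bash
python3 - <<'E'
from h import *
go(426.5,-23,195,180)
E
```

```text
t 13.75 pos [426.097 -23.015 105.452] F [-0.527  0.449 -2.234] w 0.404 -> shift [-0.     0.    -0.089] turn 0.0002 rows>= 2
```

Emit:
{"name": "play_rows", "arguments": {
  "rows": [
    [1, 0, 0, -0.015, 0],
    [1, 0, 0, -0.04, 0],
    [1, 0, 0, -0.07, 0],
    [1, 0, 0, -0.09, 0],
    [1, 0, 0, -0.095, 0]
  ]
}}

```text
clock: 14.25
tcp_pos: [427.6, -23.3, 203.4]
orientation: [[-1.0, -0.0, 0.006], [-0.0, 1.0, -0.001], [-0.006, -0.001, -1.0]]
contact_force: [-0.6, 0.1, -1.9]
gripper_width: 0.404
finger_force: 30.0
```

```bash
python3 - <<'E'
from h import *
go(415,-200,200,170)
go(458,-311.1,200,161.5)
E
```

```text
t 14.25 pos [427.564 -23.315 203.402] F [-0.583  0.065 -1.893] w 0.404 -> shift [ 0.013 -0.177  0.004] turn 0.1748 rows>= 4
t 14.25 pos [427.564 -23.315 203.402] F [-0.583  0.065 -1.893] w 0.404 -> shift [-0.03  -0.288  0.004] turn 0.3231 rows>= 6
```

Emit:
{"name": "play_rows", "arguments": {
  "rows": [
    [1, 0.004, -0.03, 0, 0.02],
    [1, 0.009, -0.075, 0, 0.07],
    [1, 0.013, -0.12, 0, 0.12],
    [1, 0.013, -0.17, 0, 0.18],
    [1, 0, -0.21, 0, 0.24],
    [1, -0.015, -0.25, 0, 0.29],
    [1, -0.027, -0.28, 0, 0.323],
    [1, -0.03, -0.288, 0, 0.323]
  ]
}}

```text
clock: 15.05
tcp_pos: [456.0, -313.6, 197.9]
orientation: [[-0.947, 0.32, -0.003], [0.32, 0.947, 0.002], [0.003, 0.001, -1.0]]
contact_force: [-0.8, 0.3, -1.8]
gripper_width: 0.402
finger_force: 30.0
```

Emit:
{"name": "play_rows", "arguments": {
  "rows": [
    [1, 0, 0, 0.015, 0],
    [1, 0, 0, 0.04, 0],
    [1, 0, 0, 0.045, 0],
    [1, 0, 0, 0.045, 0],
    [1, 0, 0, 0.045, 0]
  ]
}}

```text
clock: 15.55
tcp_pos: [456.3, -310.3, 156.1]
orientation: [[-0.949, 0.316, 0.001], [0.316, 0.949, -0.0], [-0.001, -0.0, -1.0]]
contact_force: [-0.0, -0.3, -1.7]
gripper_width: 0.404
finger_force: 30.0
```

```bash
python3 - <<'E'
from h import *
go(458.03,-311.1,97.5,161.5)
print(sensors.read_state()['orientation'])
E
```

```text
t 15.55 pos [ 456.284 -310.251  156.082] F [-0.045 -0.348 -1.676] w 0.404 -> shift [-0.002 -0.     0.059] turn 0.0012 rows>= 2
[[-0.949  0.316  0.001]
 [ 0.316  0.949 -0.   ]
 [-0.001 -0.    -1.   ]]
```

Emit:
{"name": "play_rows", "arguments": {
  "rows": [
    [1, -0.002, 0, 0, 0.001],
    [1, -0.002, 0, 0.015, 0.001],
    [1, -0.002, 0, 0.03, 0.001],
    [1, -0.002, 0, 0.042, 0.001],
    [1, -0.002, 0, 0.052, 0.001],
    [1, -0.002, 0, 0.056, 0.001],
    [1, -0.002, 0, 0.056, 0.001]
  ]
}}

```text
clock: 16.25
tcp_pos: [457.8, -311.5, 98.7]
orientation: [[-0.948, 0.318, -0.001], [0.318, 0.948, 0.001], [0.001, 0.0, -1.0]]
contact_force: [-1.2, 0.2, -2.0]
gripper_width: 0.402
finger_force: 30.0
```

```bash
python3 - <<'E'
from h import *
go(458.03,-311.1,97.5,161.5)
E
```

```text
t 16.25 pos [ 457.797 -311.479   98.745] F [-1.156  0.155 -1.954] w 0.402 -> shift [-0.     0.     0.001] turn -0.001 rows>= 1
```

Emit:
{"name": "play_rows", "arguments": {
  "rows": [
    [1, 0, 0, 0.001, 0],
    [1, 0, 0, 0.001, 0],
    [1, 0, 0, 0.0015, 0],
    [1, 0, 0, 0.0015, 0]
  ]
}}

```text
clock: 16.65
tcp_pos: [458.2, -311.7, 98.2]
orientation: [[-0.948, 0.318, 0.0], [0.318, 0.948, -0.0], [-0.0, -0.0, -1.0]]
contact_force: [-0.9, -0.2, -1.5]
gripper_width: 0.4
finger_force: 30.0
```

```bash
python3 - <<'E'
from h import *
go(458.03,-311.1,97.5,161.5)
E
```

```text
t 16.65 pos [ 458.181 -311.728   98.175] F [-0.899 -0.172 -1.53 ] w 0.4 -> shift [0.    0.001 0.001] turn -0.0009 rows>= 1
```

Emit:
{"name": "play_rows", "arguments": {
  "rows": [
    [1, 0, 0.0005, 0.001, 0],
    [1, 0, 0.0005, 0.001, 0],
    [1, 0, 0.0005, 0.001, 0]
  ]
}}

```text
clock: 16.95
tcp_pos: [458.5, -311.5, 97.5]
orientation: [[-0.948, 0.318, 0.001], [0.318, 0.948, -0.001], [-0.001, -0.0, -1.0]]
contact_force: [0.6, -0.4, -0.3]
gripper_width: 0.404
finger_force: 30.0
```

Emit:
{"name": "play_rows", "arguments": {
  "rows": [
    [0.15, 0, 0, 0, 0],
    [0.1, 0, 0, 0, 0],
    [0, 0, 0, 0, 0],
    [-0.2, 0, 0, 0, 0],
    [-0.4, 0, 0, 0, 0],
    [-0.5, 0, 0, 0, 0],
    [-0.5, 0, 0, 0, 0]
  ]
}}

```text
clock: 17.65
tcp_pos: [458.2, -311.2, 97.0]
orientation: [[-0.948, 0.318, 0.0], [0.318, 0.948, 0.0], [-0.0, 0.0, -1.0]]
contact_force: [-0.1, -0.8, -0.0]
gripper_width: 0.746
finger_force: 0.0
```

Emit:
{"name": "play_rows", "arguments": {
  "rows": [
    [-0.5, 0, 0, -0.02, 0],
    [-0.5, 0, 0, -0.06, 0],
    [-0.5, 0, 0, -0.11, 0],
    [-0.5, 0, 0, -0.16, 0],
    [-0.5, 0, 0, -0.172, 0],
    [-0.5, 0.041, 0.012, -0.172, 0],
    [-0.5, 0.041, 0.012, -0.172, 0],
    [-0.5, 0.041, 0.012, -0.172, 0]
  ]
}}

```text
clock: 18.45
tcp_pos: [422.8, -286.5, 268.5]
orientation: [[-0.948, 0.318, -0.0], [0.318, 0.948, 0.0], [0.0, 0.0, -1.0]]
contact_force: [0.4, 0.3, -0.1]
gripper_width: 0.748
finger_force: 0.0
```

```bash
python3 - <<'E'
from h import *
go(488.4,131,265,180.5)
p=optics.camera_params('wrist');im=optics.snapshot('wrist')
cv2.imwrite('pics/w3.png',im)
r=im[175:285,285:340];m=(r.min(2)>130).astype(np.uint8)
c=max(cv2.findContours(m,cv2.RETR_EXTERNAL,cv2.CHAIN_APPROX_NONE)[0],key=cv2.contourArea)
b=cv2.boxPoints(cv2.minAreaRect(c))+[285,175];w=np.array([onz('',q,135,p) for q in b]);print(b,w.mean(0))
d=w[2]-w[1];print(np.linalg.norm(d),np.rad2deg(np.arctan2(d[1],d[0])))
E
```

```text
t 18.45 pos [ 422.809 -286.457  268.465] F [ 0.366  0.321 -0.101] w 0.748 -> shift [0.071 0.417 0.004] turn -0.3326 rows>= 9
[[293. 185.]
 [324. 185.]
 [324. 271.]
 [293. 271.]] [ 457.806 -312.958  135.   ]
108.20609796903726 -18.343284570519607
```

The thermometer is back home: the measured centre and yaw agree within about 1 mm. Now back to the window handle.

Emit:
{"name": "play_rows", "arguments": {
  "rows": [
    [-0.5, 0.008, 0.045, 0, -0.04],
    [-0.5, 0.016, 0.094, 0, -0.09],
    [-0.5, 0.024, 0.143, 0, -0.14],
    [-0.5, 0.032, 0.192, 0, -0.19],
    [-0.5, 0.041, 0.241, 0, -0.24],
    [-0.5, 0.05, 0.29, 0, -0.29],
    [-0.5, 0.058, 0.339, 0, -0.333],
    [-0.5, 0.065, 0.385, 0, -0.333]
  ]
}}

```text
clock: 19.3
tcp_pos: [485.0, 101.3, 269.0]
orientation: [[-1.0, -0.01, 0.001], [-0.01, 1.0, 0.0], [-0.001, 0.0, -1.0]]
contact_force: [0.8, -1.1, 0.4]
gripper_width: 0.754
finger_force: 0.0
```

Emit:
{"name": "play_rows", "arguments": {
  "rows": [
    [-0.5, -0.004, 0.034, 0, 0],
    [-0.5, -0.004, 0.034, 0, 0],
    [-0.5, -0.004, 0.034, 0, 0]
  ]
}}

```text
clock: 19.6
tcp_pos: [488.3, 133.4, 268.5]
orientation: [[-1.0, -0.011, -0.001], [-0.011, 1.0, -0.001], [0.001, -0.001, -1.0]]
contact_force: [0.6, -0.2, -0.1]
gripper_width: 0.752
finger_force: 0.0
```

```bash
python3 - <<'E'
from h import *
go(488.4,131,165,180.5)
im=optics.snapshot('side')
print(proj('side',[488.4,131,205]))
E
```

```text
t 19.6 pos [488.33  133.417 268.528] F [ 0.565 -0.169 -0.067] w 0.752 -> shift [-0.    -0.002  0.103] turn 0.0022 rows>= 3
[396.498 209.082]
```

Emit:
{"name": "play_rows", "arguments": {
  "rows": [
    [-0.5, 0, -0.002, 0.04, 0.002],
    [-0.5, 0, -0.002, 0.08, 0.002],
    [-0.4, 0, -0.002, 0.103, 0.002],
    [1, 0, -0.002, 0.103, 0.002],
    [1, 0, -0.002, 0.103, 0.002],
    [1, 0, -0.002, 0.103, 0.002],
    [1, 0, -0.002, 0.103, 0.002],
    [1, 0, -0.002, 0.103, 0.002]
  ],
  "grip_force": 15
}}

```text
clock: 20.45
tcp_pos: [488.6, 131.0, 167.6]
orientation: [[-1.0, -0.007, 0.003], [-0.007, 1.0, 0.0], [-0.003, 0.0, -1.0]]
contact_force: [-0.2, 0.7, -0.2]
gripper_width: 0.313
finger_force: 0.0
```

Emit:
{"name": "play_rows", "arguments": {
  "rows": [
    [1, 0, 0, 0, 0],
    [1, 0, 0, 0, 0],
    [1, 0, 0, 0, 0],
    [1, 0, 0, 0, 0]
  ]
}}

```text
clock: 20.85
tcp_pos: [487.9, 130.2, 166.3]
orientation: [[-1.0, -0.007, 0.001], [-0.007, 1.0, -0.002], [-0.001, -0.002, -1.0]]
contact_force: [-0.9, -3.2, 1.9]
gripper_width: 0.124
finger_force: 15.0
```

Emit:
{"name": "play_rows", "arguments": {
  "rows": [
    [1, 0, -0.012, 0, 0],
    [1, 0, -0.035, 0, 0],
    [1, 0, -0.06, 0, 0],
    [1, 0, -0.085, 0, 0],
    [1, 0, -0.11, 0, 0],
    [1, 0, -0.135, 0, 0],
    [1, 0, -0.155, 0, 0],
    [1, 0, -0.168, 0, 0]
  ]
}}

```text
clock: 21.65
tcp_pos: [489.3, -38.0, 166.3]
orientation: [[-1.0, -0.006, 0.002], [-0.006, 1.0, 0.001], [-0.002, 0.001, -1.0]]
contact_force: [1.2, 2.0, 2.0]
gripper_width: 0.12
finger_force: 15.0
```

Emit:
{"name": "play_rows", "arguments": {
  "rows": [
    [1, 0, -0.005, 0, 0],
    [1, 0, -0.01, 0, 0],
    [1, 0, -0.015, 0, 0],
    [1, 0, -0.02, 0, 0],
    [1, 0, -0.025, 0, 0],
    [1, 0, -0.028, 0, 0]
  ]
}}

```text
clock: 22.25
tcp_pos: [489.5, -55.6, 166.2]
orientation: [[-1.0, -0.014, 0.001], [-0.014, 1.0, 0.019], [-0.001, 0.019, -1.0]]
contact_force: [2.2, 16.1, 4.5]
gripper_width: 0.126
finger_force: 15.0
```

```bash
python3 - <<'E'
from h import *
go(488.4,-65,166,180.5)
E
```

```text
t 22.25 pos [489.502 -55.614 166.189] F [ 2.155 16.062  4.531] w 0.126 -> shift [ 0.001 -0.009  0.   ] turn 0.0051 rows>= 1
```

Emit:
{"name": "play_rows", "arguments": {
  "rows": [
    [1, 0, 0, 0, 0],
    [1, 0, 0, 0, 0]
  ]
}}

```text
clock: 22.45
tcp_pos: [489.6, -64.2, 166.2]
orientation: [[-1.0, -0.009, 0.001], [-0.009, 1.0, 0.0], [-0.001, 0.0, -1.0]]
contact_force: [1.7, 2.0, 2.6]
gripper_width: 0.131
finger_force: 15.0
```

```bash
python3 - <<'E'
from h import *
go(488.4,-65,166,180.5)
s=sensors.read_state();print(s['moment'],s['orientation'])
E
```

```text
t 22.45 pos [489.563 -64.175 166.217] F [1.705 1.963 2.592] w 0.131 -> shift [ 0.001 -0.001  0.   ] turn 0.0004 rows>= 1
[ 0.26  -0.279  0.051] [[-1.    -0.009  0.001]
 [-0.009  1.     0.   ]
 [-0.001  0.    -1.   ]]
```

The window snapped through to y≈-64. I'll push a little further to confirm the end stop.

Emit:
{"name": "play_rows", "arguments": {
  "rows": [
    [1, 0, -0.003, 0, 0],
    [1, 0, -0.005, 0, 0],
    [1, 0, -0.005, 0, 0]
  ]
}}

```text
clock: 22.75
tcp_pos: [489.5, -64.8, 166.2]
orientation: [[-1.0, -0.011, 0.001], [-0.011, 1.0, 0.011], [-0.001, 0.011, -1.0]]
contact_force: [2.1, 15.8, 4.0]
gripper_width: 0.122
finger_force: 15.0
```

Emit:
{"name": "play_rows", "arguments": {
  "rows": [
    [0.6, 0, 0.004, 0, 0],
    [0.4, 0, 0.004, 0, 0],
    [0.2, 0, 0.004, 0, 0],
    [0, 0, 0.004, 0, 0],
    [-0.3, 0, 0.004, 0, 0],
    [-0.3, 0, 0.004, -0.03, 0],
    [-0.4, 0, 0.004, -0.07, 0],
    [-0.4, 0, 0.004, -0.105, 0]
  ]
}}

```text
clock: 23.55
tcp_pos: [488.9, -66.4, 272.2]
orientation: [[-1.0, -0.007, -0.0], [-0.007, 1.0, -0.0], [0.0, -0.0, -1.0]]
contact_force: [1.2, 0.3, 1.1]
gripper_width: 0.697
finger_force: 0.0
```

Emit:
{"name": "play_rows", "arguments": {
  "rows": [
    [-1, 0.04, 0.02, 0, 0],
    [-1, 0.08, 0.06, 0, 0],
    [-1, 0.09, 0.1, 0, 0],
    [-1, 0.09, 0.15, 0, 0],
    [-1, 0.09, 0.2, 0, 0],
    [-1, 0.09, 0.25, 0, 0],
    [-1, 0.09, 0.28, 0, 0],
    [-1, 0.09, 0.28, 0, 0]
  ]
}}

```text
clock: 24.35
tcp_pos: [396.5, 216.1, 270.4]
orientation: [[-1.0, -0.013, -0.001], [-0.013, 1.0, 0.0], [0.001, 0.0, -1.0]]
contact_force: [-0.4, -0.1, -0.5]
gripper_width: 1.003
finger_force: 0.0
```

```bash
python3 - <<'E'
from h import *
go(488.4,-65,166,180.5)
im=optics.snapshot('top');im2=optics.snapshot('side')
a=cv2.resize(im[95:255,190:450],None,fx=3,fy=3,interpolation=cv2.INTER_CUBIC)
cv2.imwrite('pics/f.png',a)
E
```

```text
t 24.35 pos [396.547 216.053 270.433] F [-0.421 -0.146 -0.45 ] w 1.003 -> shift [-0.088 -0.282  0.104] turn 0.0039 rows>= 7
```

View pics/f.png

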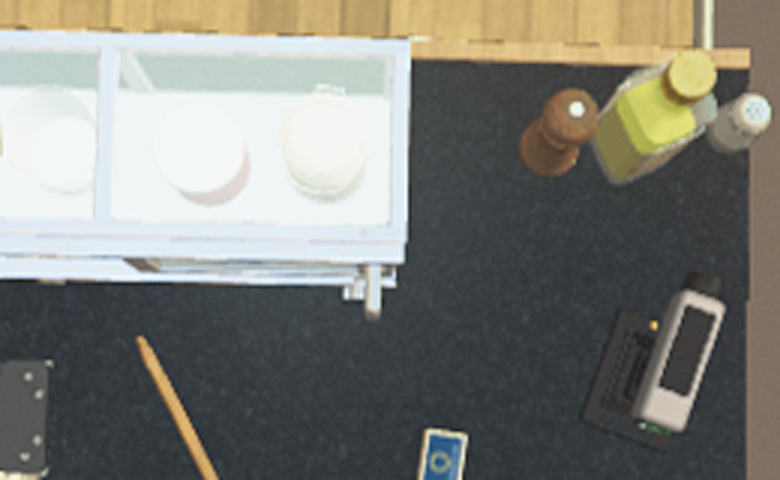

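The last picture shows the handle at its far right (px ≈ (314,190)), with the jar, tin and the rest unmoved and the thermometer in its cradle. Handing in.

Emit:
{"name": "play_rows", "arguments": {
  "rows": [
    [-1, 0, 0, 0, 0],
    [-1, 0, 0, 0, 0],
    [-1, 0, 0, 0, 0]
  ]
}}

```text
clock: 24.75
tcp_pos: [397.4, 212.2, 271.2]
orientation: [[-1.0, -0.005, 0.0], [-0.005, 1.0, 0.0], [-0.0, 0.0, -1.0]]
contact_force: [0.4, 0.6, 0.6]
gripper_width: 1.001
finger_force: 0.0
```

```bash
python3 -c "
from bench import ctrl
print(ctrl.finish_job())"
```

```text
the job is handed in; nothing more can be done
None
```

I slid the window fully open, held the thermometer still on the jar for about 3 s with the lens about 8 cm from the glass, put it back in its cradle, pushed the window shut past its catch, and handed the job in at 24.75 s; no verdict was returned.

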